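# Index the welding positioner and clamp its part with the star knob

## Robot

A 6-joint arm with a two-finger parallel gripper is mounted at the origin on the work surface. World frame = base frame: x ahead of the robot, y to its left, z up, the work surface at z = 0. Lengths are in mm, angles in degrees, forces in N, time in s.
With the tool pointing down it reaches from about 350 to 850 mm from the base axis. Payload 8.1 kg.
Tool frame: the origin (TCP) lies on the centre line of the jaws, within the pads' length; the fingertips stand 19 mm ahead of it and the grasp point (between the pads) is the TCP; z points along the fingers, y is the direction in which the jaws open and shut (so a half turn about z gives the same grasp; the last joint's range is limited). The gripper opens to 85 mm and grips with 20 to 120 N. Pads are 22 mm wide; open, the fingers measure 114 mm over their backs; the gripper's body (76 mm by 85 mm) begins 54 mm behind the grasp point. The pads swing forward as they close: fully open they stand 13 mm farther back than shut.
Start: joints at [-74.737, 7.471, 85.268, -0, 87.261, -4.893], TCP at [206.773, -563.25, 250.292] pointing down, gripper open.
Joint ranges: [-169.43, 169.43], [-51.17, 129.36], [1.28, 143.12], [-76.62, 256.62], [0, 156.53], [-152.29, 152.29]. Speed limits (degrees/s): [136.94, 136.94, 159.86, 180, 180, 180].

## Interface

Orientations are given as [roll, pitch, yaw] about the fixed x, y, z axes, in that order (R = Rz(yaw) Ry(pitch) Rx(roll)).
In Python, from bench import r, viewer gives the robot as it stands.
- The arm moves only by the tool carry_out, never from a script. Its argument "commands" is a list that holds one entry, the list of rows, each a list of 7 numbers: the finger opening in mm, from 0 to 85.4, then the shift along the tool's x, y, z in mm, then the turn, a rotation vector about the tool's x, y, z in degrees. A call has 1 to 5 rows; each row is the pose to reach, as a shift and turn from the pose commanded when the call began, along the tool's axes at that moment; what a row does not reach only later rows make up. A row lasts 1/8 s, in which the tool goes at most 62.5 mm and 10.7 degrees, less where a joint would pass 70% of its speed; a pose out of reach is approached as far as the arm can. A call with a gripper value outside its range is refused whole. The fingers move at their own pace and stop on an object; "grip_force" is the grip in N (left out, the last holds). Time passes only in rows, so rows that repeat a pose let the fingers close. It gives the time, the measured TCP pose, the force and the opening at its end, in the units of the state.
- r.sense(): the state, without advancing time (a new reading comes with each control period).
- viewer.snapshot(name): name is "side" or "top" or "wrist"; returns the picture (420x560x3 uint8, red, green, blue); there is no depth.
- viewer.calibration(name): a dict with "camera_matrix" (3x3 intrinsics, pixels), "k1" (the pictures are not rectified: a ray, as slopes to the right and down, at radius r is drawn at 1 + k1 r^2 times it, then the intrinsics apply), "rvec" (rotation vector, rad) and "tvec" (3), from world to camera coordinates, as OpenCV has them. Camera axes: x right, y down, z forward; pixel columns grow to the right and rows downward; lengths in mm; the calibration is good to about 2 mm. A picture is of the moment at which its call begins: read the wrist's pose just before it. calibration takes no time and is no camera call; for the wrist camera it gives the pose at the moment of the call.
- r.hand_in(): hands the job in, once; it reports no verdict.
The state is a dict: "time": time; "joint_pos": joint angles; "qd": joint speeds; "joint_efforts": joint torques, N m; "tool_pos": TCP position; "tcp_rot": TCP orientation; "ft_force": force on the tool from outside, world axes, zero at the start; "wrist_torque": the same for the moment, N m; "finger_gap": finger opening in mm.
Only numpy, scipy, OpenCV 4.12 (cv2) and the standard library are available. Lean on these libraries where they do the work, as an engineer would, in place of code of your own. Each camera call takes 0.05 s, during which the arm holds its last target. There are 200 camera calls.

## Task

Get the part on the welding positioner ready for the next seam: turn the round table, which has a red handle, until the white zero line meets the red pointer, and swing the clamp strap home so that its fork closes around the stud under the star knob. The knob was dropped on with its thread crossed, so do not force it on: with the strap home, turn it backwards (anticlockwise) until the thread clicks and the knob drops, then start it forwards from there and run it on until it stops snug on the strap. Let go, and leave the other things on the bench where they are.

Things in the scene. Friction and masses are not known exactly. Their poses are not given: they have to be found in the camera images.
- positioner: Bench welding positioner: green foot 220 x 250 mm bolted down, cheeks, and a round steel table that leans 30 degrees towards its front. Origin: centre of the foot's underside, z up; the table's downhill side (front) faces its -x. The table's normal is (-0.5, 0, 0.866) in this frame; handle, posts and knob all stand along that normal, so the tool is tilted 30 degrees to take them.
- table_centre (a point): Centre of the top face of the round table (260 mm in diameter, 14 mm thick), on its turning axis, 165 mm straight above the positioner's origin. Axes turn with the table: z is its normal; at table angle 0, x points straight uphill and y to the left for one who looks uphill. 'Table frame' below means this one. The part, a brown flange with a pipe stub, 30 mm high in all, is fixed on it.
- faceplate (a joint): Turn of the round table about its normal, rad: 0 when the white zero line meets the red pointer; positive is anticlockwise seen from above. It starts at 0.6 to 1.2 and can go from -0.5 to 1.5. Stiff: about 9 N at the red handle turns it, and it stays where it is left.
- handle_grip (a point): Grip point of the red turning handle, an upright round grip 20 mm in diameter fixed on the table, at (105, 0, 58) mm of the table frame, on the handle's axis; the handle ends 76 mm above the table's face. Axes as the table frame. The pipe stub is 44 mm clear of it on the inner side; nothing else stands within 60 mm.
- zero_line (a point): Outer end of the white zero line (34 x 6 mm) on the table's face, 127 mm from the table's axis.
- pointer_tip (a point): Tip of the fixed red pointer, which stands just outside the table's rim, 45 degrees to the right of straight uphill; 122 mm from the table's axis, 11 mm above its face.
- strap (a joint): Swing of the clamp strap about its pivot, parallel to the table, rad: 0 when home, its fork closed around the stud (a stop there); it starts open at -1.2 to -0.8; anticlockwise seen from above takes it home. Flat steel 10 mm thick, 28 to 36 mm wide, top 32 mm above the table's face. About 3 N at the blue post moves it; it stays where it is left.
- strap_pivot (a point): Axis of the strap's pivot at the strap's top face, at (0, 65, 32) mm of the table frame. A brass nut on it goes up to 47 mm above the table's face. Seen from the pivot, the strap when home points to the stud, along -y of the table frame.
- strap_post (a point): Blue finger post on the strap, round, 14 mm in diameter, 55 mm from the pivot towards the fork, from 32 to 72 mm above the table's face. The point is on its axis, 58 mm above the face. Axes are the table's when the strap is home, and turn with the strap.
- knob (a joint): Turn of the black star knob, rad; positive is forwards (clockwise from above). Starts at 0.5 to 1.2, crossed on top of the first thread; forwards it then binds at 1.53. Backwards, it falls off the thread's end from about -0.15 on (the click). Then forwards takes it under the thread (5 mm a turn) and it stops at 2.4, snug on the strap. Back stop -3.0. Turns lightly, under 0.05 N m.
- knob_lift (a joint): Height of the knob on its stud, m: 0.0040 to 0.0050 on top of the thread, 0 just after the click, -0.0019 when snug. Only its weight (about 130 g) lowers it: a gripped knob does not drop until let go or pressed down, and turned forwards without having dropped it lands on top of the thread again. A pin stops it at 0.009.
- knob_grip (a point): Grip point of the star knob, on its axis at mid-height of its seven-lobed head (52 mm in diameter, 24 mm tall); at (0, -65, 60) mm of the table frame when knob_lift is 0. Below is a 28 mm round hub; the stud's end stands 24 mm above the point. z is the table's normal, a white dot marks x. The strap's top, when home, is 26 to 33 mm below it and the blue post 75 mm beside it.
- magnet_square: A loose bystander on the bench, to be left where it is: a red welding magnet, 85 x 55 x 18 mm; origin under its centre.
- paste_tin: A loose bystander on the bench, to be left where it is: a round blue tin with a white lid, 72 mm in diameter, 60 mm high; origin under its centre.
- marker_pen: A loose bystander on the bench, to be left where it is: a green and black marker, 130 mm long, 14 mm thick, lying along its x; origin under its centre.
- wire_brush: A loose bystander on the bench, to be left where it is: a brush with a wooden handle, 200 mm long, 20 mm thick, lying along its x; origin under its middle.
- hammer: A loose bystander on the bench, to be left where it is: a hammer with a wooden handle, 260 mm long, lying along its x; origin under its middle.
- tape_measure: A loose bystander on the bench, to be left where it is: a yellow and black tape measure case, 68 x 36 x 62 mm; origin under its centre.
- nozzle_tray: A loose bystander on the bench, to be left where it is: an empty grey tray, 120 x 90 x 35 mm; origin under its centre.

How it is judged (in metres and radians):
On the way:
1. with the strap home, the knob is backed off past the start of the thread and has dropped (value of joint strap above -0.06 rad and value of joint knob below 0 rad and value of joint knob_lift below 0.0015 m), for 0.1 s.
At the end, for the whole second after the job is handed in: the zero line is within 0.07 rad (4 degrees, about 9 mm at the rim) of the pointer and the table is still, the strap is within 0.06 rad of home, and the knob is on the thread and run on to within 0.2 rad of its stop (value of joint faceplate between -0.07 and 0.07 rad and value of joint strap above -0.06 rad and value of joint knob above 2.2 rad and value of joint knob_lift below -0.001 m and velocity of joint faceplate between -0.05 and 0.05 rad/s); the robot touches nothing.
It fails at once if the knob is forced forwards against the crossed thread (value of joint knob above 1.45 rad and value of joint knob_lift above 0.002 m).
It fails at once if another thing on the bench is pushed more than 30 mm away (distance of any of magnet_square, paste_tin, marker_pen, wire_brush, hammer, tape_measure, nozzle_tray from where it was at the start of the episode above 0.03 m).
It also fails if it takes over 70 s, if anything falls off the work surface, if the arm or the gripper's body presses on something with over 40 N, if the wrist force passes 120 N, or if a joint passes its speed limit or range.

## Working session

There is one attempt and no reset: what is moved stays moved. The work goes in short steps, Python scripts to look and compute and a tool call to move; the robot and the scene stay as the last step left them, time stands still between calls to the robot, and variables do not carry over. Pictures are saved under pics/ and viewed, about 8 in all and at most 12, crops included, and the job is handed in when it is done.

Besides the shell and the picture viewer there is one more tool, called after ">>>" by a JSON object that holds its "op" and its "data", one argument or row to a line. carry_out: Moves the arm, as the interface text tells. Its arguments: {"type":"object","properties":{"commands":{"type":"array","items":{"type":"array","items":{"type":"array","items":{"type":"number"}}}},"grip_force":{"type":"number"}},"required":["commands"]}

```bash
ls; mkdir -p pics; python3 - <<'E'
from bench import r, viewer
import cv2
print(r.sense())
for n in ("side","top"):
    c=viewer.calibration(n); print(n,c)
    cv2.imwrite(f"pics/{n}0.png",viewer.snapshot(n)[:,:,::-1])
E
```

```text
pics
{'time': 0.0, 'joint_pos': array([-7.47365484e+01,  7.51485101e+00,  8.53300957e+01, -1.77188224e-03,
        8.72621741e+01, -4.89279304e+00]), 'qd': array([ 0.00223637,  0.08683815, -0.1121226 , -0.11479521, -0.00832393,
       -0.00291319]), 'joint_efforts': array([-1.09204073e-03, -5.69395924e+01, -5.00563502e+01, -4.06132949e-04,
        1.45513960e-02, -6.89589569e-06]), 'tool_pos': array([ 206.62381341, -562.74116094,  249.23926385]), 'tcp_rot': array([-1.79893119e+02, -7.37325070e-03,  2.01563241e+01]), 'ft_force': array([ 0.33906078,  0.00740081, -0.50657291]), 'wrist_torque': array([-0.02498623, -0.0047274 , -0.00740999]), 'finger_gap': 85.29972869207971}
side {'camera_matrix': array([[479.6984416 ,   0.        , 281.70376383],
       [  0.        , 479.6984416 , 205.15852164],
       [  0.        ,   0.        ,   1.        ]]), 'k1': 0.0044973434600632245, 'rvec': array([ 0.55768548, -2.64323397,  1.22535356]), 'tvec': array([ 501.18510109,  266.21972423, 1506.61661454])}
top {'camera_matrix': array([[458.06483118,   0.        , 277.77659495],
       [  0.        , 458.06483118, 212.07453103],
       [  0.        ,   0.        ,   1.        ]]), 'k1': -0.031146499367666565, 'rvec': array([ 2.1016522 , -2.09950644,  0.2439097 ]), 'tvec': array([ -19.54444702,  582.57576485, 1383.92891909])}
```

View pics/top0.png

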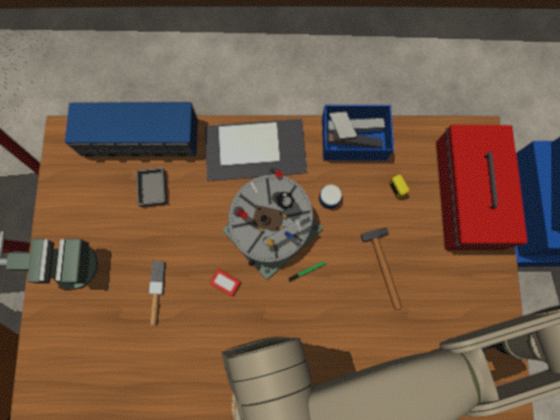

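View pics/side0.png

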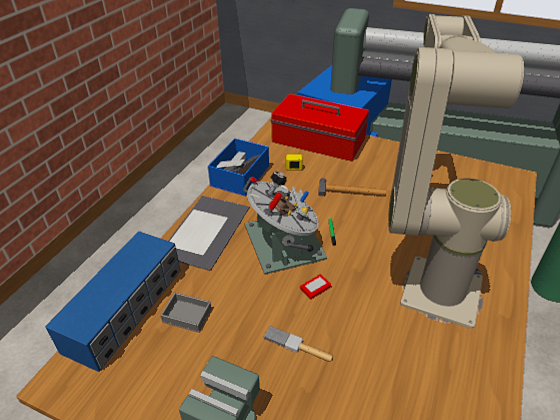

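The top picture shows the table at about (270, 218), the red handle at (240, 213), the red pointer at (278, 174), the knob at (286, 199) and the blue post at (291, 236). I'll enlarge both views.

```bash
python3 - <<'E'
import cv2,numpy as np
a=cv2.imread("pics/top0.png")[160:285,210:335]
b=cv2.imread("pics/side0.png")[165:285,235:345]
a=cv2.resize(a,None,fx=4.4,fy=4.4,interpolation=cv2.INTER_CUBIC)[:,:,:]
cv2.imwrite("pics/top_c.png",a)
E
```

```text
(no output)
```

View pics/top_c.png

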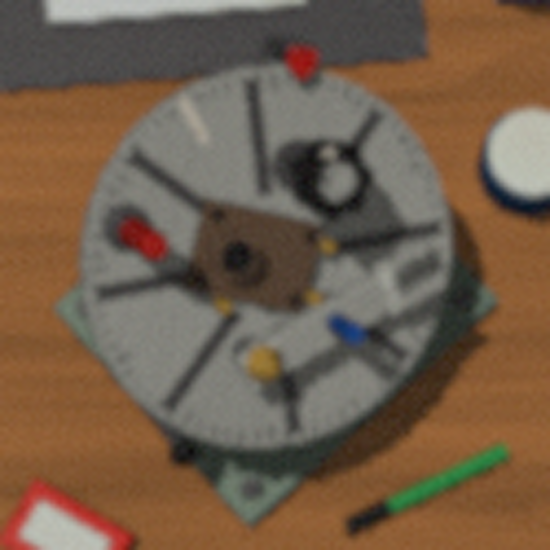

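```bash
cat > h.py <<'E'
import numpy as np, cv2
from scipy.spatial.transform import Rotation as R
from scipy.optimize import least_squares
def proj(c,P):
    K=c["camera_matrix"]; X=R.from_rotvec(c["rvec"]).apply(np.atleast_2d(P))+c["tvec"]
    s=X[:,:2]/X[:,2:]; s=s*(1+c["k1"]*(s**2).sum(1,keepdims=True))
    return s*[K[0,0],K[1,1]]+[K[0,2],K[1,2]]
Rt=R.from_euler('y',-30,degrees=True)   # table frame in positioner at angle 0
def T(p,P,q=0.):   # p = x,y,yaw ; table-frame point -> world
    P=R.from_euler('z',q).apply(np.atleast_2d(P))
    return R.from_euler('z',p[2]).apply(Rt.apply(P)+[0,0,165])+[p[0],p[1],0]
def TR(p,q=0.): return R.from_euler('z',p[2])*Rt*R.from_euler('z',q)
def strap(s,r,z): return [r*np.sin(s),65-r*np.cos(s),z]
s45=np.sqrt(.5)
E
python3 - <<'E'
from h import *
from bench import viewer
c=viewer.calibration("top")
px=lambda u,v:[210+u/4.4,160+v/4.4]
obs=np.array([px(152,243),px(303,73),px(183,100),px(265,362),px(335,178),px(362,338),px(265,255)])
def model(v):
    p,q,s=v[:3],v[3],v[4]
    W=np.vstack([T(p,[105,0,74],q),T(p,[122*s45,-122*s45,11]),T(p,[127*s45,-127*s45,0],q),T(p,[0,65,45],q),
      T(p,[0,-65,70],q),T(p,strap(s,55,70),q),T(p,[0,0,0])])
    return proj(c,W)
f=lambda v:(model(v)-obs).ravel()
best=min((least_squares(f,[500,0,y,.9,-1.],loss='soft_l1') for y in np.arange(-3,3.2,.7)),key=lambda o:o.cost)
print(best.x,best.cost); print(((model(best.x)-obs)*4.4).round(0))
v=best.x;p=v[:3]
for k,P,q in (("handle",[105,0,58],v[3]),("handle0",[105,0,58],0),("knob",[0,-65,64],v[3]),("knob0",[0,-65,60],0),("post",strap(v[4],55,58),v[3]),("centre",[0,0,0],0)):
    print(k,T(p,P,q).round(0),np.hypot(*T(p,P,q)[0,:2]).round())
E
```

```text
[541.89021509  -1.19756641   0.70968328   0.65809187  -0.95942459] 3.118545152498343
[[ 2. -1.]
 [-0.  3.]
 [-2. -6.]
 [ 3.  2.]
 [-2. -1.]
 [-5.  1.]
 [ 7.  0.]]
handle [[533.  75. 257.]] 538.0
handle0 [[589.  39. 268.]] 590.0
knob [[577. -39. 240.]] 579.0
knob0 [[561. -70. 217.]] 566.0
post [[484. -53. 187.]] 487.0
centre [[542.  -1. 165.]] 542.0
```

```bash
cat >> h.py <<'E'
p0=np.array([541.9,-1.2,.7097]); q0=.658; s0=-.959
def pose(P,q,yaw,lift=0.,p=p0):
    """tool pose: TCP at table-frame P (+lift along normal); tool x = table x turned by yaw (rad, ccw), z = -normal"""
    P=np.array(P,float)+[0,0,lift]
    return T(p,P,q)[0], TR(p,q)*R.from_euler('z',yaw)*R.from_euler('x',180,degrees=True)
def now():
    from bench import r
    s=r.sense(); return s, (np.array(s["tool_pos"]),R.from_euler('xyz',s["tcp_rot"],degrees=True))
def show(targets,chain=True):
    """shift/turn to each target; chain: each relative to the one before, else all from now"""
    s,c=now(); print("t",s["time"],"j",np.round(s["joint_pos"],0),"tcp",np.round(s["tool_pos"],1),"F",np.round(s["ft_force"],1),"gap",round(s["finger_gap"],1))
    for P,Q in targets:
        print(c[1].inv().apply(P-c[0]).round(1),(c[1].inv()*Q).as_rotvec(degrees=True).round(1),"  world",P.round(0))
        if chain: c=(P,Q)
E
python3 - <<'E'
from h import *
g=[105,0,58]
A=(np.array([420,-200,420.]),pose(g,q0,0)[1])
show([A,pose(g,q0,0,90),pose(g,q0,0)])
E
```

```text
t 0.1 j [-75.   8.  85.   0.  87.  -5.] tcp [ 206.7 -562.8  249.4] F [ 0.4 -1.  -1.3] gap 85.4
[ 325.3 -267.3 -170.2] [ -4.8  30.9 -56.8]   world [ 420. -200.  420.]
[199.9 -16.9 183.8] [0. 0. 0.]   world [499.  46. 335.]
[-0. -0. 90.] [0. 0. 0.]   world [533.  75. 257.]
```

>>> {"op": "carry_out", "data": {
  "commands": [
    [[85, 325, -267, -170, -5, 31, -57], [85, 325, -267, -170, -5, 31, -57], [85, 325, -267, -170, -5, 31, -57], [85, 325, -267, -170, -5, 31, -57], [85, 325, -267, -170, -5, 31, -57]]
  ],
  "grip_force": 60
}}

```text
time: 0.72
tool_pos: [354.1, -311.7, 368.1]
tcp_rot: [165.4, -21.0, 71.0]
ft_force: [1.0, -0.1, 0.3]
finger_gap: 85.1
```

```bash
python3 - <<'E'
from h import *
g=[105,0,58]
A=(np.array([420,-200,420.]),pose(g,q0,0)[1])
show([A,pose(g,q0,0,90)])
E
```

```text
t 0.725 j [-66. -16.  99.  25. 101. -40.] tcp [ 354.1 -311.7  368.1] F [ 1.  -0.1  0.3] gap 85.1
[137.2  25.9   3.6] [-0.6  5.3 -9.4]   world [ 420. -200.  420.]
[199.9 -16.9 183.8] [0. 0. 0.]   world [499.  46. 335.]
```

>>> {"op": "carry_out", "data": {
  "commands": [
    [[85, 137, 26, 4, -1, 5, -9], [85, 137, 26, 4, -1, 5, -9], [85, 137, 26, 4, -1, 5, -9]]
  ]
}}

```text
time: 1.1
tool_pos: [421.4, -200.0, 420.5]
tcp_rot: [160.4, -23.0, 81.7]
ft_force: [0.6, -0.2, 0.3]
finger_gap: 85.1
```

```bash
python3 - <<'E'
from h import *
g=[105,0,58]
show([pose(g,q0,0,90)])
E
```

```text
t 1.1 j [-54. -21.  99.  31. 102. -35.] tcp [ 421.4 -200.   420.5] F [ 0.6 -0.2  0.3] gap 85.1
[201.  -21.3 181.8] [ 0.4  0.5 -0.5]   world [499.  46. 335.]
```

>>> {"op": "carry_out", "data": {
  "commands": [
    [[85, 201, -21, 182, 0, 0, 0], [85, 201, -21, 182, 0, 0, 0], [85, 201, -21, 182, 0, 0, 0], [85, 201, -21, 182, 0, 0, 0], [85, 201, -21, 182, 0, 0, 0]]
  ]
}}

```text
time: 1.72
tool_pos: [497.6, 46.7, 330.6]
tcp_rot: [160.7, -23.1, 81.6]
ft_force: [-0.1, -1.5, 0.0]
finger_gap: 85.0
```

```bash
python3 - <<'E'
from h import *
from bench import viewer
g=[105,0,58]
show([pose(g,q0,0,90),pose(g,q0,0)])
c=viewer.calibration("wrist"); im=viewer.snapshot("wrist")[:,:,::-1]; cv2.imwrite("pics/w1.png",im)
print("top of handle px",proj(c,T(p0,[[105,0,76],[0,65,47],[0,-65,76],[122*s45,-122*s45,11]],q0)).round(0), proj(c,T(p0,strap(s0,55,72),q0)).round(0))
E
```

```text
t 1.725 j [-18. -31. 115.  25.  80.  -6.] tcp [497.6  46.7 330.6] F [-0.1 -1.5  0. ] gap 85.0
[ 1.3  2.2 -3.4] [ 0.1  0.5 -0.6]   world [499.  46. 335.]
[-0. -0. 90.] [0. 0. 0.]   world [533.  75. 257.]
top of handle px [[283. 223.]
 [208. 328.]
 [368. 351.]
 [378. 218.]] [[243. 394.]]
```

View pics/w1.png

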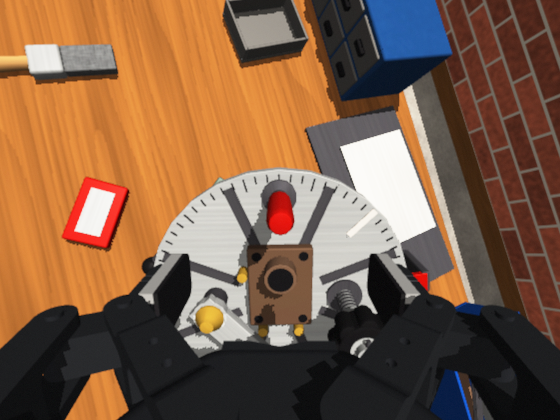

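The wrist view agrees with the fit. The handle cap is at (282, 220) against a predicted (283, 223), and the nut at (207, 322) against (208, 328). Next I descend and grip the handle.

>>> {"op": "carry_out", "data": {
  "commands": [
    [[70, 1, 2, 50, 0, 0, 0], [70, 1, 2, 87, 0, 0, 0], [70, 1, 2, 87, 0, 0, 0], [5, 1, 2, 87, 0, 0, 0], [5, 1, 2, 87, 0, 0, 0]]
  ]
}}

```text
time: 2.4
tool_pos: [534.4, 70.7, 260.6]
tcp_rot: [160.4, -23.0, 81.5]
ft_force: [0.6, -0.2, 0.1]
finger_gap: 34.2
```

>>> {"op": "carry_out", "data": {
  "commands": [
    [[5, 0, 0, 0, 0, 0, 0], [5, 0, 0, 0, 0, 0, 0], [5, 0, 0, 0, 0, 0, 0]]
  ]
}}

```text
time: 2.78
tool_pos: [533.2, 71.3, 259.9]
tcp_rot: [160.5, -23.0, 81.5]
ft_force: [-7.9, -1.3, 5.0]
finger_gap: 18.7
```

```bash
python3 - <<'E'
from h import *
g=[105,0,58]
s,c=now()
print(s["ft_force"],s["finger_gap"],s["joint_pos"].round())
# TCP in table frame (angle 0)
print(TR(p0,0).inv().apply(c[0]-T(p0,[0,0,0])[0]), "ang",q0)
show([pose(g,q0*(1-k/8),0) for k in range(0,9)]+[pose(g,-.06,0)],False)
E
```

```text
[-7.90711108 -1.26250549  5.02555407] 18.651243514842882 [-13. -24. 117.  25.  69.  -6.]
[82.67748108 60.68535722 61.86405939] ang 0.658
t 2.775 j [-13. -24. 117.  25.  69.  -6.] tcp [533.2  71.3 259.9] F [-7.9 -1.3  5. ] gap 18.7
[ 2.5 -2.6  3.8] [ 0.4  0.5 -0.7]   world [533.  75. 257.]
[2.2 6.  3.9] [0.4 0.5 4. ]   world [541.  73. 259.]
[ 1.3 14.6  3.9] [0.4 0.5 8.8]   world [548.  70. 261.]
[-0.4 23.1  4. ] [ 0.4  0.5 13.5]   world [556.  66. 263.]
[-2.8 31.4  4.1] [ 0.4  0.5 18.2]   world [563.  62. 265.]
[-5.8 39.5  4.2] [ 0.5  0.4 22.9]   world [570.  57. 266.]
[-9.5 47.3  4.3] [ 0.5  0.4 27.6]   world [577.  51. 267.]
[-13.8  54.8   4.3] [ 0.5  0.4 32.3]   world [583.  45. 268.]
[-18.7  61.9   4.4] [ 0.5  0.4 37. ]   world [589.  39. 268.]
[-22.6  66.8   4.5] [ 0.5  0.4 40.5]   world [593.  34. 268.]
```

>>> {"op": "carry_out", "data": {
  "commands": [
    [[5, -0.3, 8.2, 0, 0, 0, 4.6], [5, -1.3, 16.4, 0, 0, 0, 9.2], [5, -3, 24.5, 0, 0, 0, 13.8], [5, -5.2, 32.4, 0, 0, 0, 18.4], [5, -8.2, 40.1, 0, 0, 0, 23]]
  ]
}}

```text
time: 3.4
tool_pos: [567.9, 53.3, 267.8]
tcp_rot: [171.8, -28.6, 56.5]
ft_force: [-11.0, -1.3, 2.9]
finger_gap: 18.3
```

>>> {"op": "carry_out", "data": {
  "commands": [
    [[5, -0.3, 8.2, 0, 0, 0, 4.6], [5, -1.3, 16.4, 0, 0, 0, 9.2], [5, -3, 24.5, 0, 0, 0, 13.8], [5, -3, 24.5, 0, 0, 0, 13.8], [5, -3, 24.5, 0, 0, 0, 13.8]]
  ]
}}

```text
time: 4.03
tool_pos: [586.2, 35.8, 268.8]
tcp_rot: [179.3, -29.7, 41.0]
ft_force: [-3.9, -4.2, -2.9]
finger_gap: 19.1
```

```bash
python3 - <<'E'
from h import *
from bench import viewer
s,c=now()
P=TR(p0,0).inv().apply(c[0]-T(p0,[0,0,0])[0]); print(P,"ang",np.arctan2(P[1],P[0]))
show([pose([105,0,58],0,0)])
im=viewer.snapshot("top")[160:285,210:335,::-1]
cv2.imwrite("pics/t2.png",cv2.resize(im,None,fx=4.4,fy=4.4,interpolation=cv2.INTER_CUBIC))
E
```

```text
[101.85317353  -0.81405159  61.08975717] ang -0.007992232638250144
t 4.025 j [-16. -14. 109.  26.  69.  28.] tcp [586.2  35.8 268.8] F [-3.9 -4.2 -2.9] gap 19.1
[ 3.2 -0.8  3.1] [0.6 0.3 0.3]   world [589.  39. 268.]
```

View pics/t2.png

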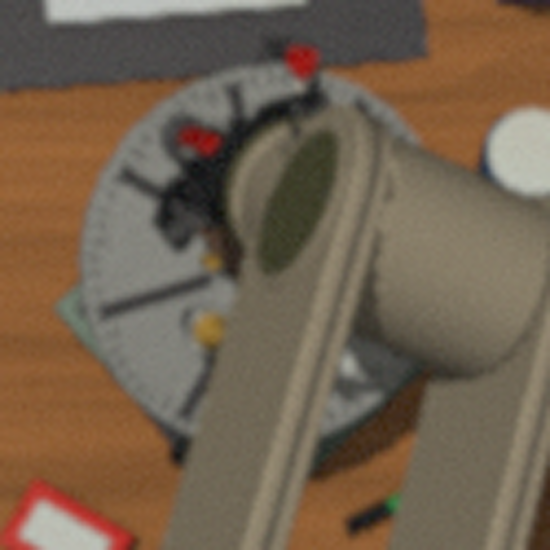

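```bash
python3 - <<'E'
from h import *
g=[105,0,58]; b=strap(s0,55,58); y=s0+np.pi/2
s,c=now(); Z=pose(b,0,y,60)
up=(c[0]-c[1].apply([0,0,60]),c[1])
show([up,Z])
E
```

```text
t 4.075 j [-16. -14. 109.  26.  69.  28.] tcp [586.2  35.7 268.8] F [-3.2 -3.4 -2.9] gap 18.4
[ -0.  -0. -60.] [0. 0. 0.]   world [563.  17. 321.]
[-147.   -34.3    3.5] [  0.5   0.5 -34.8]   world [446. -40. 245.]
```

>>> {"op": "carry_out", "data": {
  "commands": [
    [[70, 0, 0, 0, 0, 0, 0], [70, 0, 0, 0, 0, 0, 0], [70, 0, 0, -30, 0, 0, 0], [70, 0, 0, -60, 0, 0, 0], [70, 0, 0, -60, 0, 0, 0]]
  ]
}}

```text
time: 4.7
tool_pos: [565.3, 16.7, 325.3]
tcp_rot: [178.9, -30.0, 41.0]
ft_force: [-0.3, -0.2, -0.0]
finger_gap: 69.9
```

>>> {"op": "carry_out", "data": {
  "commands": [
    [[70, -147, -34, 4, 0.5, 0.5, -35], [70, -147, -34, 4, 0.5, 0.5, -35], [70, -147, -34, 4, 0.5, 0.5, -35], [70, -147, -34, 4, 0.5, 0.5, -35], [70, -147, -34, 4, 0.5, 0.5, -35]]
  ]
}}

```text
time: 5.32
tool_pos: [447.1, -38.9, 243.8]
tcp_rot: [161.5, -24.3, 79.8]
ft_force: [-0.1, 0.1, -0.6]
finger_gap: 70.2
```

```bash
python3 - <<'E'
from h import *
from bench import viewer
b=strap(s0,55,58); y=s0+np.pi/2
show([pose(b,0,y,60),pose(b,0,y)])
c=viewer.calibration("wrist"); im=viewer.snapshot("wrist")[:,:,::-1]; cv2.imwrite("pics/w3.png",im)
print("post top, nut, knob top, pointer, zeroline",proj(c,T(p0,[strap(s0,55,72),[0,65,47],[0,-65,76],[122*s45,-122*s45,11],[127*s45,-127*s45,0]])).round(0).tolist())
E
```

```text
t 5.325 j [-34. -34. 126.  29.  81. -23.] tcp [447.1 -38.9 243.8] F [-0.1  0.1 -0.6] gap 70.2
[-0.6 -0.6 -1.5] [ 0.1 -0.1  0.1]   world [446. -40. 245.]
[-0. -0. 60.] [0. 0. 0.]   world [469. -20. 193.]
post top, nut, knob top, pointer, zeroline [[279.0, 240.0], [279.0, 144.0], [455.0, 274.0], [507.0, 163.0], [503.0, 160.0]]
```

View pics/w3.png

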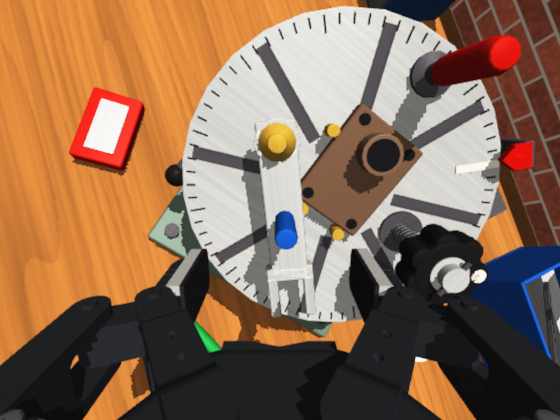

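```bash
python3 - <<'E'
import cv2
im=cv2.imread("pics/w3.png")[125:310,380:560]
cv2.imwrite("pics/w3c.png",cv2.resize(im,None,fx=3.2,fy=3.2,interpolation=cv2.INTER_CUBIC))
E
```

```text
(no output)
```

View pics/w3c.png

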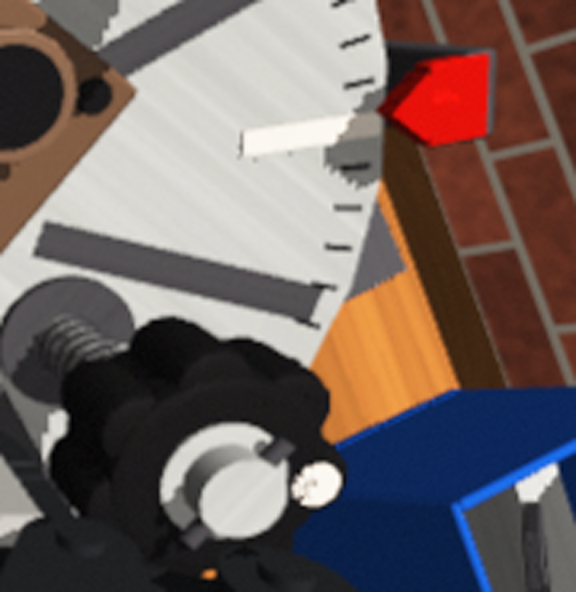

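Zoomed, the zero line runs from (455.6, 170.3) to (498.7, 163.4) and the pointer tip is at (499, 158.8), so they nearly meet. The white dot on the knob is at (479, 276). I'll refit with these points.

```bash
python3 - <<'E'
from h import *
from bench import viewer
c=viewer.calibration("wrist")
obs=np.array([[498.7,163.4],[455.6,170.3],[499,158.8],[277,142],[287,238],[456.6,281],[382,154]])
def model(v):
    p,q,s=v[:3],v[3],v[4]
    W=np.vstack([T(p,[[127*s45,-127*s45,0],[93*s45,-93*s45,0]],q),T(p,[122*s45,-122*s45,11]),T(p,[0,65,47],q),
      T(p,strap(s,55,72),q),T(p,[0,-65,84],q),T(p,[0,0,30],q)])
    return proj(c,W)
f=lambda v:np.r_[(model(v)-obs).ravel(),(v[0]-p0[0])/2,(v[1]-p0[1])/2,(v[2]-p0[2])/.02]
o=least_squares(f,[*p0,0,s0],loss='soft_l1',f_scale=2)
print(o.x,o.cost);print((model(o.x)-obs).round(1).tolist())
v=o.x
for k in range(21): pass
# knob dot angle: dot on head top at radius ~20
th=np.linspace(-np.pi,np.pi,721); L=.0045e3
D=proj(c,T(v[:3],np.c_[20*np.cos(th),-65+20*np.sin(th),np.full(721,72+L)],v[3]))
i=np.argmin(((D-[479.5,276])**2).sum(1)); print("dot angle ccw",th[i],D[i])
E
```

```text
[ 5.39775479e+02  2.80390336e-01  7.33443984e-01 -4.95091899e-02
 -8.25614580e-01] 146.53228467459084
[[0.3, -0.2], [0.6, -1.0], [4.0, -0.5], [0.0, -1.3], [-0.0, -0.4], [0.5, 0.8], [-32.2, 40.6]]
dot angle ccw -0.9861110273767961 [482.33589687 276.86980835]
```

```bash
sed -i 's/^p0=.*/p0=np.array([539.8,.3,.7334]); q0=-.05; s0=-.826/' h.py; python3 - <<'E'
from h import *
b=strap(s0,55,58); y=s0+np.pi/2
show([pose(b,q0,y,50),pose(b,q0,y,2)])
print('arc from grasp, as a chain base')
B=pose(b,q0,y,2)
for k in range(1,9):
    s=s0*(1-k/8)+.03*(k==8); A=pose(strap(s,55,58),q0,s+np.pi/2,2)
    print(B[1].inv().apply(A[0]-B[0]).round(1),(B[1].inv()*A[1]).as_rotvec(degrees=True).round(1))
E
```

```text
t 5.375 j [-34. -34. 126.  29.  81. -23.] tcp [447.3 -38.7 244.2] F [-0.8  0.7  0.5] gap 70.3
[1.2 4.6 8.1] [ 0.6  0.3 -5.9]   world [455. -36. 239.]
[ 0. -0. 48.] [0. 0. 0.]   world [473. -20. 197.]
arc from grasp, as a chain base
[0.3 5.7 0. ] [ 0.  -0.  -5.9]
[ 1.2 11.3  0. ] [  0.   -0.  -11.8]
[ 2.6 16.8  0. ] [  0.    0.  -17.7]
[ 4.6 22.1  0. ] [  0.   -0.  -23.7]
[ 7.2 27.1  0. ] [ -0.    0.  -29.6]
[10.2 31.9  0. ] [  0.    0.  -35.5]
[13.8 36.4  0. ] [  0.    0.  -41.4]
[18.9 41.5  0. ] [  0.   0. -49.]
```

>>> {"op": "carry_out", "data": {
  "commands": [
    [[70, 1, 5, 8, 0.6, 0.3, -6], [70, 1, 5, 40, 0.6, 0.3, -6], [70, 1, 5, 56, 0.6, 0.3, -6], [5, 1, 5, 56, 0.6, 0.3, -6], [5, 1, 5, 56, 0.6, 0.3, -6]]
  ],
  "grip_force": 30
}}

```text
time: 6.0
tool_pos: [473.5, -21.0, 198.7]
tcp_rot: [159.6, -22.5, 86.2]
ft_force: [-0.1, -0.1, -0.9]
finger_gap: 34.3
```

>>> {"op": "carry_out", "data": {
  "commands": [
    [[5, 0, 0, 0, 0, 0, 0], [5, 0, 0, 0, 0, 0, 0], [5, 0, 0, 0, 0, 0, 0]]
  ]
}}

```text
time: 6.38
tool_pos: [473.4, -21.5, 198.9]
tcp_rot: [159.5, -22.5, 86.2]
ft_force: [-4.7, -2.3, 6.1]
finger_gap: 13.2
```

```bash
python3 - <<'E'
from h import *
s,c=now(); P=TR(p0,q0).inv().apply(c[0]-T(p0,[0,0,0])[0]); print(P,"strap",np.arctan2(P[0],65-P[1]),np.hypot(P[0],65-P[1]))
show([pose(strap(s0,55,58),q0,s0+np.pi/2,2)])
E
```

```text
[-39.76701517  26.28192858  61.29051103] strap -0.798762247487661 55.50229319417548
t 6.375 j [-30. -27. 126.  30.  73. -29.] tcp [473.4 -21.5 198.9] F [-4.7 -2.3  6.1] gap 13.2
[ 0.5 -1.5  1.3] [0.1 0.  0.2]   world [473. -20. 197.]
```

>>> {"op": "carry_out", "data": {
  "commands": [
    [[5, 0.3, 5.7, 0, 0, 0, -5.9], [5, 1.2, 11.3, 0, 0, 0, -11.8], [5, 2.6, 16.8, 0, 0, 0, -17.7], [5, 4.6, 22.1, 0, 0, 0, -23.7], [5, 7.2, 27.1, 0, 0, 0, -29.6]]
  ]
}}

```text
time: 7.0
tool_pos: [498.8, -19.6, 210.4]
tcp_rot: [151.5, -9.9, 114.4]
ft_force: [-9.3, 0.6, 8.2]
finger_gap: 12.8
```

>>> {"op": "carry_out", "data": {
  "commands": [
    [[5, 0.3, 5.7, 0, 0, 0, -5.9], [5, 1.2, 11.3, 0, 0, 0, -11.8], [5, 2.6, 16.8, 0, 0, 0, -17.7], [5, 2.6, 16.8, 0, 0, 0, -17.7], [5, 2.6, 16.8, 0, 0, 0, -17.7]]
  ]
}}

```text
time: 7.62
tool_pos: [511.0, -12.7, 218.3]
tcp_rot: [150.1, -1.4, 129.8]
ft_force: [-13.7, -2.0, 10.8]
finger_gap: 13.0
```

```bash
python3 - <<'E'
from h import *
s,c=now(); P=TR(p0,q0).inv().apply(c[0]-T(p0,[0,0,0])[0]); print(P,"strap",np.arctan2(P[0],65-P[1]),np.hypot(P[0],65-P[1]))
print("F tool",c[1].inv().apply(s["ft_force"]).round(1))
show([pose(strap(0,55,58),q0,np.pi/2,2)])
E
```

```text
[ 0.07125236  9.66944555 61.2046787 ] strap 0.0012877572910674207 55.33060032997691
F tool [  7.5  -4.9 -15.1]
t 7.625 j [-26. -22. 120.  29.  72. -72.] tcp [511.  -12.7 218.3] F [-13.7  -2.   10.8] gap 13.0
[ 0.3 -0.1  1.2] [-0.  -0.1  0.2]   world [511. -12. 217.]
```

>>> {"op": "carry_out", "data": {
  "commands": [
    [[5, 0, 1.5, 0, 0, 0, 0], [5, 0, 3, 0, 0, 0, 0], [5, 0, 3, 0, 0, 0, 0]]
  ]
}}

```text
time: 8.0
tool_pos: [511.2, -12.5, 218.3]
tcp_rot: [150.4, -1.4, 129.7]
ft_force: [-30.4, -13.3, 13.1]
finger_gap: 13.1
```

```bash
python3 - <<'E'
from h import *
s,c=now(); P=TR(p0,q0).inv().apply(c[0]-T(p0,[0,0,0])[0]); print(P,"strap",np.arctan2(P[0],65-P[1]))
print("F tool",c[1].inv().apply(s["ft_force"]).round(1))
k=[0,-65,64.5]
up=(c[0]-c[1].apply([0,0,70]),c[1])
show([up,pose(k,q0,np.pi/6,70),pose(k,q0,np.pi/6)])
E
```

```text
[ 0.33650826  9.66512715 61.05766001] strap 0.006081230475717946
F tool [  9.6 -21.3 -26.9]
t 8.0 j [-26. -22. 120.  29.  72. -72.] tcp [511.2 -12.5 218.3] F [-30.4 -13.3  13.1] gap 13.1
[  0.  -0. -70.] [0. 0. 0.]   world [486. -36. 279.]
[-74.6  -1.   -3.5] [-0.4  0.1 60.2]   world [531. -95. 280.]
[ 0.  0. 70.] [0. 0. 0.]   world [557. -71. 219.]
```

>>> {"op": "carry_out", "data": {
  "commands": [
    [[60, 0, -1, 0, 0, 0, 0], [60, 0, -3, 0, 0, 0, 0], [60, 0, -3, -20, 0, 0, 0], [80, 0, -3, -70, 0, 0, 0], [80, 0, -3, -70, 0, 0, 0]]
  ]
}}

```text
time: 8.62
tool_pos: [486.8, -37.6, 282.6]
tcp_rot: [149.9, -1.0, 129.6]
ft_force: [-0.5, -0.2, 0.1]
finger_gap: 80.1
```

```bash
python3 - <<'E'
from h import *
k=[0,-65,66]; y=np.radians(33.5)
show([pose(k,q0,y,60),pose(k,q0,y)])
E
```

```text
t 8.625 j [-31. -27. 118.  29.  81. -73.] tcp [486.8 -37.6 282.6] F [-0.5 -0.2  0.1] gap 80.1
[-72.4  -2.8   8.6] [ 0.3  0.2 56.8]   world [534. -92. 272.]
[ 0.  0. 60.] [0. 0. 0.]   world [557. -72. 221.]
```

>>> {"op": "carry_out", "data": {
  "commands": [
    [[80, -72, -3, 0, 0, 0, 57], [80, -72, -3, 0, 0, 0, 57], [80, -72, -3, 0, 0, 0, 57], [80, -72, -3, 0, 0, 0, 57], [80, -72, -3, 0, 0, 0, 57]]
  ]
}}

```text
time: 9.25
tool_pos: [529.6, -92.7, 274.1]
tcp_rot: [162.5, -24.8, 79.1]
ft_force: [0.2, 0.3, 0.2]
finger_gap: 79.8
```

>>> {"op": "carry_out", "data": {
  "commands": [
    [[80, 0, 0, 0, 0, 0, 4], [80, 0, 0, 0, 0, 0, 4], [80, 0, 0, 0, 0, 0, 4]]
  ]
}}

```text
time: 9.62
tool_pos: [529.6, -92.9, 274.8]
tcp_rot: [164.0, -25.8, 75.4]
ft_force: [-0.1, 0.1, 0.6]
finger_gap: 79.5
```

```bash
python3 - <<'E'
from h import *
from bench import viewer
k=[0,-65,66]; y=np.radians(33.5)
show([pose(k,q0,y)])
c=viewer.calibration("wrist"); im=viewer.snapshot("wrist")[:,:,::-1]; cv2.imwrite("pics/w4.png",im)
print("stud end, zero in/out, pointer, post, nut",proj(c,T(p0,[[0,-65,84],[93*s45,-93*s45,0],[127*s45,-127*s45,0],[0,10,72],[0,65,47]],q0)).round(0).tolist(),proj(c,T(p0,[122*s45,-122*s45,11])))
E
```

```text
t 9.625 j [-34. -15. 109.  30.  80. -19.] tcp [529.6 -92.9 274.8] F [-0.1  0.1  0.6] gap 79.5
[ 0.9  3.5 64. ] [-0.  -0.  -0.9]   world [557. -72. 221.]
stud end, zero in/out, pointer, post, nut [[286.0, 237.0], [328.0, 136.0], [369.0, 127.0], [181.0, 167.0], [118.0, 116.0]] [[365.30581037 121.05876204]]
```

View pics/w4.png

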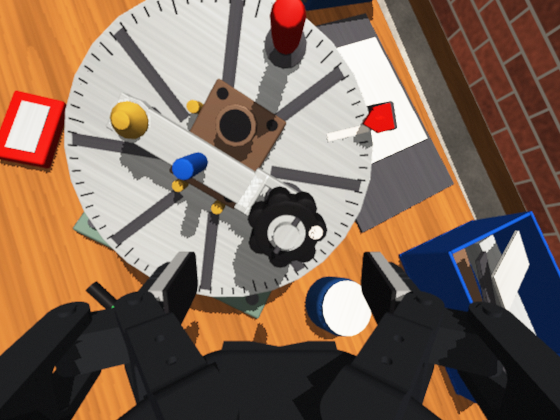

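The knob's stud end is at (287, 236), predicted (286, 237), with the white dot at (316, 232). The strap is closed under the knob. I'll grip the knob.

>>> {"op": "carry_out", "data": {
  "commands": [
    [[80, 1, 3.5, 40, 0, 0, -1], [80, 1, 3.5, 64, 0, 0, -1], [80, 1, 3.5, 64, 0, 0, -1], [20, 1, 3.5, 64, 0, 0, -1], [20, 1, 3.5, 64, 0, 0, -1]]
  ],
  "grip_force": 25
}}

```text
time: 10.3
tool_pos: [557.0, -72.6, 222.5]
tcp_rot: [163.5, -25.5, 76.4]
ft_force: [-1.1, 0.8, 2.1]
finger_gap: 51.0
```

>>> {"op": "carry_out", "data": {
  "commands": [
    [[20, 0, 0, 0, 0, 0, 0], [20, 0, 0, 0, 0, 0, 0], [20, 0, 0, 0, 0, 0, 0]]
  ]
}}

```text
time: 10.68
tool_pos: [557.2, -72.4, 222.1]
tcp_rot: [163.5, -25.5, 76.4]
ft_force: [-3.0, -1.1, 6.0]
finger_gap: 51.0
```

```bash
python3 - <<'E'
from h import *
from bench import viewer
k=[0,-65,66]; y=np.radians(33.5)
show([pose(k,q0,y)]); s,c=now(); print(TR(p0,q0).inv().apply(c[0]-T(p0,[0,0,0])[0]),s["wrist_torque"])
E
```

```text
t 10.675 j [-30. -11. 111.  30.  72. -20.] tcp [557.2 -72.4 222.1] F [-3.  -1.1  6. ] gap 51.0
[-0.3 -1.1  1.4] [0.1 0.  0. ]   world [557. -72. 221.]
[  0.8641458  -65.72592799  67.35926044] [-0.02873297  0.28624816  0.12379908]
```

>>> {"op": "carry_out", "data": {
  "commands": [
    [[20, 0, 0, 0, 0, 0, -9], [20, 0, 0, 0, 0, 0, -18], [20, 0, 0, 0, 0, 0, -27], [20, 0, 0, 0, 0, 0, -36], [20, 0, 0, 0, 0, 0, -45]]
  ]
}}

```text
time: 11.3
tool_pos: [557.5, -72.3, 221.4]
tcp_rot: [150.7, -6.9, 119.7]
ft_force: [5.0, -0.2, -2.2]
finger_gap: 51.2
```

>>> {"op": "carry_out", "data": {
  "commands": [
    [[20, 0, 0, 0, 0, 0, -10], [20, 0, 0, 0, 0, 0, -20], [20, 0, 0, 0, 0, 0, -30], [20, 0, 0, 0, 0, 0, -40], [20, 0, 0, 0, 0, 0, -50]]
  ]
}}

```text
time: 11.92
tool_pos: [557.4, -72.1, 221.4]
tcp_rot: [154.9, 17.2, 164.1]
ft_force: [2.6, 0.7, 0.5]
finger_gap: 51.3
```

>>> {"op": "carry_out", "data": {
  "commands": [
    [[20, 0, 0, 0, 0, 0, 0], [20, 0, 0, 0, 0, 0, 0], [70, 0, 0, 0, 0, 0, 0], [70, 0, 0, 0, 0, 0, 0], [70, 0, 0, 0, 0, 0, 0]]
  ]
}}

```text
time: 12.55
tool_pos: [556.5, -72.0, 220.7]
tcp_rot: [154.8, 16.9, 163.8]
ft_force: [-0.5, 0.0, -0.3]
finger_gap: 69.9
```

```bash
python3 - <<'E'
from h import *
from bench import viewer
k=[0,-65,61]; y=np.radians(33.5+95)
show([pose(k,q0,y)]); s,c=now(); print(TR(p0,q0).inv().apply(c[0]-T(p0,[0,0,0])[0]))
C=viewer.calibration("wrist"); im=viewer.snapshot("wrist")[:,:,::-1]
im=im[100:400,130:440]
cv2.imwrite("pics/w5.png",cv2.resize(im,None,fx=1.9,fy=1.9))
th=[-1,0,.4,.6,.8,1.0]
for z in (72,76.5): print(z,(((proj(C,T(p0,[[20*np.cos(a),-65+20*np.sin(a),z] for a in th]+[[0,-65,84]],q0))-[130,100])*1.9).round(0).tolist()))
E
```

```text
t 12.55 j [ -30.  -11.  111.   30.   72. -115.] tcp [556.5 -72.  220.7] F [-0.5  0.  -0.3] gap 69.9
[-0.1 -0.   5.2] [ 0.  -0.  -0.1]   world [559. -70. 216.]
[-4.04259175e-02 -6.49341795e+01  6.62453883e+01]
72 [[279.0, 429.0], [354.0, 402.0], [371.0, 375.0], [374.0, 360.0], [374.0, 345.0], [371.0, 329.0], [288.0, 385.0]]
76.5 [[279.0, 441.0], [356.0, 414.0], [373.0, 386.0], [377.0, 371.0], [378.0, 355.0], [374.0, 339.0], [288.0, 385.0]]
```

View pics/w5.png

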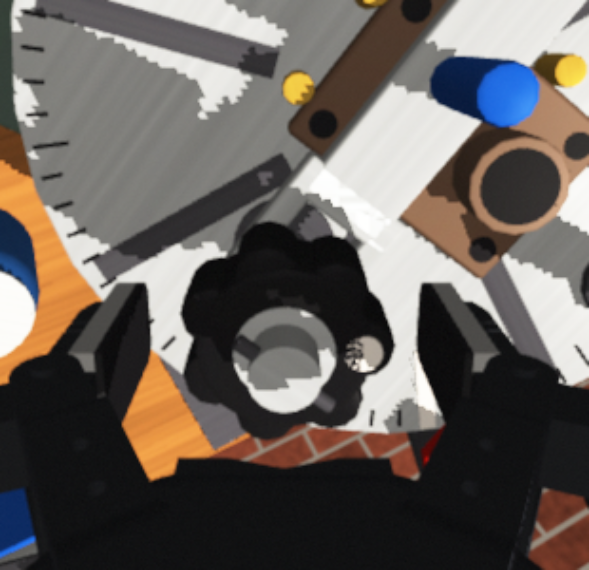

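>>> {"op": "carry_out", "data": {
  "commands": [
    [[70, 0, 0, 5, 0, 0, 0], [20, 0, 0, 5, 0, 0, 0], [20, 0, 0, 5, 0, 0, 0], [20, 0, 0, 5, 0, 0, 0], [20, 0, 0, 5, 0, 0, 0]]
  ],
  "grip_force": 20
}}

```text
time: 13.22
tool_pos: [558.4, -70.1, 216.5]
tcp_rot: [154.8, 16.9, 163.8]
ft_force: [-2.0, 2.3, -1.2]
finger_gap: 51.4
```

>>> {"op": "carry_out", "data": {
  "commands": [
    [[20, 0, 0, 1, 0, 0, 0], [20, 0, 0, 2, 0, 0, 0], [20, 0, 0, 2, 0, 0, 0]]
  ]
}}

```text
time: 13.6
tool_pos: [558.9, -69.7, 215.4]
tcp_rot: [154.9, 16.9, 163.9]
ft_force: [-9.9, -0.7, 5.6]
finger_gap: 51.5
```

```bash
python3 - <<'E'
from h import *
show([]); s,c=now(); print(TR(p0,q0).inv().apply(c[0]-T(p0,[0,0,0])[0]),"Ft",c[1].inv().apply(s["ft_force"]),"Mt",c[1].inv().apply(s["wrist_torque"]))
E
```

```text
t 13.6 j [ -30.  -10.  111.   30.   71. -115.] tcp [558.9 -69.7 215.4] F [-9.9 -0.7  5.6] gap 51.5
[  0.14091932 -64.86220173  59.93887042] Ft [ 7.28878518  0.37429908 -8.7783794 ] Mt [-0.06510333  1.3279878  -0.03594461]
```

It pushes back when pressed, so it has dropped and seated. Now I run it forwards.

>>> {"op": "carry_out", "data": {
  "commands": [
    [[20, 0, 0, 0, 0, 0, 9], [20, 0, 0, 0, 0, 0, 18], [20, 0, 0, 0, 0, 0, 27], [20, 0, 0, 0.2, 0, 0, 36], [20, 0, 0, 0.2, 0, 0, 45]]
  ]
}}

```text
time: 14.22
tool_pos: [559.5, -68.8, 215.2]
tcp_rot: [150.3, -4.9, 123.7]
ft_force: [-1.7, 5.6, 2.2]
finger_gap: 51.3
```

>>> {"op": "carry_out", "data": {
  "commands": [
    [[20, 0, 0, 0.1, 0, 0, 9], [20, 0, 0, 0.2, 0, 0, 18], [20, 0, 0, 0.4, 0, 0, 27], [20, 0, 0, 0.5, 0, 0, 36], [20, 0, 0, 0.6, 0, 0, 45]]
  ]
}}

```text
time: 14.85
tool_pos: [560.4, -68.6, 215.4]
tcp_rot: [161.4, -24.2, 81.4]
ft_force: [0.2, 5.9, 4.3]
finger_gap: 51.1
```

```bash
python3 - <<'E'
from h import *
show([]); s,c=now(); print(TR(p0,q0).inv().apply(c[0]-T(p0,[0,0,0])[0]),"Ft",c[1].inv().apply(s["ft_force"]),"Mt",c[1].inv().apply(s["wrist_torque"]))
E
```

```text
t 14.85 j [-29. -10. 111.  30.  71. -25.] tcp [560.4 -68.6 215.4] F [0.2 5.9 4.3] gap 51.1
[  1.72592496 -64.95073063  59.05208168] Ft [ 7.08211737 -0.12848776 -1.64145766] Mt [ 0.27105512  0.82459272 -0.05231765]
```

>>> {"op": "carry_out", "data": {
  "commands": [
    [[20, -0.5, 0, 0.1, 0, 0, 9], [20, -1, 0, 0.2, 0, 0, 18], [20, -1, 0, 0.4, 0, 0, 27], [20, -1, 0, 0.5, 0, 0, 36], [20, -1, 0, 0.6, 0, 0, 45]]
  ]
}}

```text
time: 15.48
tool_pos: [561.2, -69.2, 215.4]
tcp_rot: [-174.5, -29.8, 30.9]
ft_force: [2.2, 7.0, 4.5]
finger_gap: 51.4
```

>>> {"op": "carry_out", "data": {
  "commands": [
    [[20, 0, 0, 0.1, 0, 0, 8], [20, 0, 0, 0.2, 0, 0, 16], [20, 0, 0, 0.3, 0, 0, 24], [20, 0, 0, 0.4, 0, 0, 30], [20, 0, 0, 0.4, 0, 0, 30]]
  ]
}}

```text
time: 16.1
tool_pos: [561.4, -69.6, 215.0]
tcp_rot: [-159.8, -23.0, -1.6]
ft_force: [3.1, 5.2, 4.3]
finger_gap: 51.5
```

```bash
python3 - <<'E'
from h import *
show([]); s,c=now(); print(TR(p0,q0).inv().apply(c[0]-T(p0,[0,0,0])[0]),"Ft",c[1].inv().apply(s["ft_force"]),"Mt",c[1].inv().apply(s["wrist_torque"]))
E
```

```text
t 16.1 j [-30. -10. 111.  30.  71.  50.] tcp [561.4 -69.6 215. ] F [3.1 5.2 4.3] gap 51.5
[  1.70472208 -66.449016    58.69176879] Ft [ 4.40226607 -5.92335026 -0.84010481] Mt [0.79666164 0.47433896 0.02973302]
```

>>> {"op": "carry_out", "data": {
  "commands": [
    [[20, 0, 0, 0, 0, 0, 3], [20, 0, 0, 0, 0, 0, 6], [20, 0, 0, 0, 0, 0, 9], [20, 0, 0, 0, 0, 0, 12], [20, 0, 0, 0, 0, 0, 12]]
  ]
}}

```text
time: 16.73
tool_pos: [560.7, -70.1, 214.1]
tcp_rot: [-155.7, -18.3, -13.3]
ft_force: [0.9, 1.4, 3.0]
finger_gap: 51.2
```

```bash
python3 - <<'E'
from h import *
show([]); s,c=now(); print(TR(p0,q0).inv().apply(c[0]-T(p0,[0,0,0])[0]),"Ft",c[1].inv().apply(s["ft_force"]),"Mt",c[1].inv().apply(s["wrist_torque"]))
E
```

```text
t 16.725 j [-30. -10. 111.  30.  71.  62.] tcp [560.7 -70.1 214.1] F [0.9 1.4 3. ] gap 51.2
[  0.47776618 -66.31462199  58.34139005] Ft [ 1.51593757 -2.52860431 -1.79257173] Mt [ 0.35902942 -0.04121702 -0.34405711]
```

Mz is resisting at -0.34 N m, so the knob is at its stop. I'll turn a touch more, then release and look.

>>> {"op": "carry_out", "data": {
  "commands": [
    [[20, 0, 0, 0, 0, 0, 3], [20, 0, 0, 0, 0, 0, 3], [75, 0, 0, 0, 0, 0, 3], [75, 0, 0, 0, 0, 0, 3], [75, 0, 0, 0, 0, 0, 3]]
  ]
}}

```text
time: 17.35
tool_pos: [559.9, -70.1, 212.8]
tcp_rot: [-154.9, -16.9, -16.2]
ft_force: [0.0, 0.0, -0.1]
finger_gap: 75.1
```

>>> {"op": "carry_out", "data": {
  "commands": [
    [[80, 0, 0, -40, 0, 0, 0], [80, 0, 0, -80, 0, 0, 0], [80, -40, 0, -80, 0, 0, -20], [80, -40, 0, -80, 0, 0, -40], [80, -40, 0, -80, 0, 0, -40]]
  ]
}}

```text
time: 17.98
tool_pos: [493.1, -86.2, 270.5]
tcp_rot: [-167.9, -27.7, 17.2]
ft_force: [0.0, 0.2, 0.9]
finger_gap: 80.0
```

```bash
python3 - <<'E'
from h import *
from bench import viewer
show([])
C=viewer.calibration("wrist"); im=viewer.snapshot("wrist")[:,:,::-1]
cv2.imwrite("pics/w6.png",cv2.resize(im,None,fx=1.42,fy=1.42,interpolation=cv2.INTER_CUBIC))
print("zero in/out,stud,post,nut",(1.42*proj(C,T(p0,[[93*s45,-93*s45,0],[127*s45,-127*s45,0],[0,-65,84],[0,10,72],[0,65,47]],q0))).round().tolist(),"ptr",1.42*proj(C,T(p0,[122*s45,-122*s45,11])))
for th in (-2.2,-2.4): print(th,[(1.42*proj(C,T(p0,[20*np.cos(th),-65+20*np.sin(th),z],q0))).round() for z in (70,76)])
E
```

```text
t 17.975 j [-36. -22. 115.  30.  81.  31.] tcp [493.1 -86.2 270.5] F [0.  0.2 0.9] gap 80.0
zero in/out,stud,post,nut [[395.0, 120.0], [422.0, 60.0], [444.0, 255.0], [286.0, 302.0], [202.0, 321.0]] ptr [[408.44854443  58.92908422]]
-2.2 [array([[482., 262.]]), array([[485., 265.]])]
-2.4 [array([[478., 270.]]), array([[481., 273.]])]
```

View pics/w6.png

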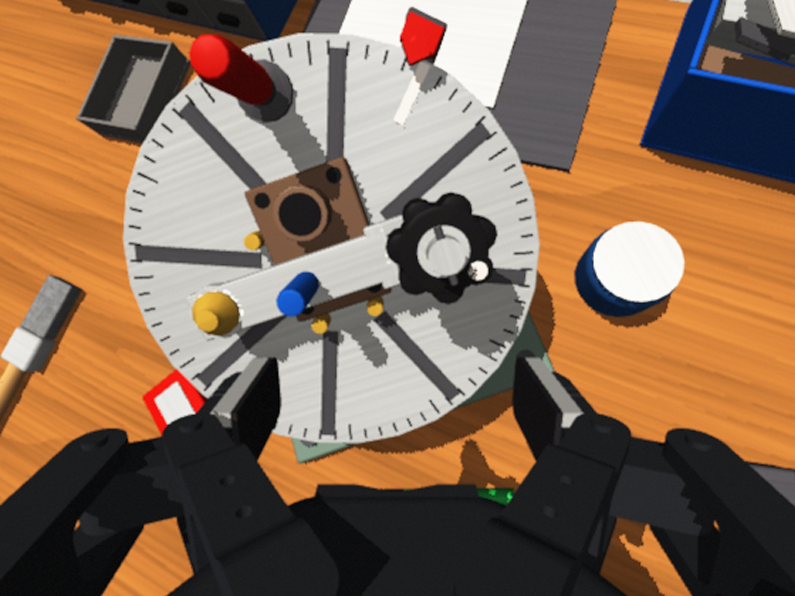

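The dot is at (479, 271), which matches knob = 2.4 with the knob low. The zero line looks a few mm past the pointer, so I'll measure it enlarged.

```bash
python3 - <<'E'
import cv2
im=cv2.imread("pics/w6.png")[0:140,340:480]
cv2.imwrite("pics/w6c.png",cv2.resize(im,None,fx=4.2,fy=4.2,interpolation=cv2.INTER_CUBIC))
E
```

```text
(no output)
```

View pics/w6c.png

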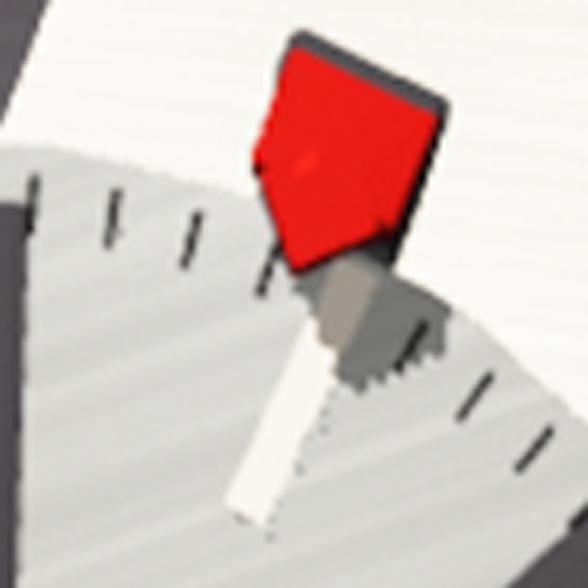

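```bash
python3 - <<'E'
from h import *
from bench import viewer
C=viewer.calibration("wrist")
obs=np.array([[398.3,121.4],[409.8,64.3],[209,315],[292,302],[447,253]])/1.42; L2=np.array([423.3,69])/1.42
def model(v):
    p,q=v[:3],v[3]
    return proj(C,np.vstack([T(p,[93*s45,-93*s45,0],q),T(p,[122*s45,-122*s45,11]),T(p,[[0,65,47],[0,10,72],[0,-65,84]],q)]))
def line(v):
    a,b=proj(C,T(v[:3],[[93*s45,-93*s45,0],[127*s45,-127*s45,0]],v[3])); d=(b-a)/np.linalg.norm(b-a); w=L2-a
    return d[0]*w[1]-d[1]*w[0]
for sg in (.01,.1,1):
    f=lambda v:np.r_[(model(v)-obs).ravel(),line(v),(v[:2]-p0[:2])/3,(v[2]-.72)/sg]
    o=least_squares(f,[*p0,q0]); print(sg,o.x.round(3),o.cost.round(2),o.fun.round(1))
E
```

```text
0.01 [ 5.40581e+02 -1.21500e+00  7.37000e-01 -5.10000e-02] 27.4 [ 0.6 -1.4  2.4 -4.  -3.3  3.1 -1.7 -0.5  1.2  1.5  0.5  0.3 -0.5  1.7]
0.1 [ 5.40478e+02 -1.24100e+00  7.45000e-01 -5.80000e-02] 25.26 [ 0.5 -1.3  1.4 -4.3 -3.2  3.2 -1.4 -0.4  1.7  1.4  0.4  0.2 -0.5  0.2]
1 [ 5.40476e+02 -1.24100e+00  7.45000e-01 -5.80000e-02] 25.23 [ 0.5 -1.3  1.4 -4.3 -3.2  3.2 -1.4 -0.4  1.7  1.4  0.4  0.2 -0.5  0. ]
```

```bash
sed -i 's/^p0=.*/p0=np.array([540.5,-1.2,.742]); q0=-.055; s0=0/' h.py; python3 - <<'E'
from h import *
g=[103,0,60]
show([pose(g,q0,0,70),pose(g,q0,0)])
E
```

```text
t 18.025 j [-36. -22. 115.  30.  81.  30.] tcp [493.3 -86.2 270.6] F [0.5 0.2 0.9] gap 79.7
[111.5 -71.4   7.5] [  0.3  -0.1 -18.5]   world [562.  11. 329.]
[ 0.  0. 70.] [0. 0. 0.]   world [588.  35. 268.]
```

>>> {"op": "carry_out", "data": {
  "commands": [
    [[70, 111, -71, 7, 0, 0, -18.5], [70, 111, -71, 7, 0, 0, -18.5], [70, 111, -71, 7, 0, 0, -18.5], [70, 111, -71, 7, 0, 0, -18.5], [70, 111, -71, 7, 0, 0, -18.5]]
  ]
}}

```text
time: 18.65
tool_pos: [562.7, 8.2, 328.0]
tcp_rot: [-177.8, -29.9, 37.6]
ft_force: [-0.4, -0.1, -0.2]
finger_gap: 69.8
```

>>> {"op": "carry_out", "data": {
  "commands": [
    [[60, 0, 0, 40, 0, 0, 0], [60, 0, 0, 68, 0, 0, 0], [60, 0, 0, 68, 0, 0, 0], [5, 0, 0, 68, 0, 0, 0], [5, 0, 0, 68, 0, 0, 0]]
  ],
  "grip_force": 60
}}

```text
time: 19.27
tool_pos: [588.7, 31.4, 272.3]
tcp_rot: [-177.9, -30.0, 37.8]
ft_force: [-11.2, 8.1, 7.3]
finger_gap: 24.6
```

>>> {"op": "carry_out", "data": {
  "commands": [
    [[5, 0, 0, 0, 0, 0, 0], [5, 0, 0, 0, 0, 0, 0], [5, 0, 0, 0, 0, 0, 0]]
  ]
}}

```text
time: 19.65
tool_pos: [588.5, 31.7, 272.5]
tcp_rot: [-178.0, -30.0, 37.8]
ft_force: [-6.2, 0.3, 6.1]
finger_gap: 18.3
```

```bash
python3 - <<'E'
from h import *
s,c=now(); P=TR(p0,0).inv().apply(c[0]-T(p0,[0,0,0])[0]); print(P,"ang",np.arctan2(P[1],P[0]))
show([pose([np.hypot(*P[:2]),0,P[2]],0,0)])
E
```

```text
[103.66191963  -8.23116433  64.30103646] ang -0.07923768330824915
t 19.65 j [-17. -13. 108.  27.  71.  29.] tcp [588.5  31.7 272.5] F [-6.2  0.3  6.1] gap 18.3
[-0.3 -8.2 -0. ] [ 0.3 -0.1 -4. ]   world [583.  38. 273.]
```

>>> {"op": "carry_out", "data": {
  "commands": [
    [[5, 0, -3, 0, 0, 0, -1.5], [5, -0.1, -5.5, 0, 0, 0, -3], [5, -0.3, -8, 0, 0, 0, -4.3], [5, -0.3, -8, 0, 0, 0, -4.3], [5, -0.3, -8, 0, 0, 0, -4.3]]
  ]
}}

```text
time: 20.27
tool_pos: [584.3, 36.8, 272.7]
tcp_rot: [179.4, -30.1, 42.8]
ft_force: [-1.1, -6.0, 5.8]
finger_gap: 18.6
```

```bash
python3 - <<'E'
from h import *
s,c=now(); P=TR(p0,0).inv().apply(c[0]-T(p0,[0,0,0])[0]); print(P,"ang",np.arctan2(P[1],P[0]),"F table",TR(p0,0).inv().apply(s["ft_force"]))
E
```

```text
[104.05723975  -1.57525835  64.27134169] ang -0.015137226778952455 F table [-1.33799808 -3.7280669   7.43618427]
```

>>> {"op": "carry_out", "data": {
  "commands": [
    [[5, 0, -1.2, 0, 0, 0, -0.7], [5, 0, -1.2, 0, 0, 0, -0.7], [65, 0, -1.2, 0, 0, 0, -0.7], [65, 0, -1.2, 0, 0, 0, -0.7], [65, 0, -1.2, 0, 0, 0, -0.7]]
  ]
}}

```text
time: 20.9
tool_pos: [582.4, 39.0, 270.4]
tcp_rot: [179.2, -30.0, 43.6]
ft_force: [-0.5, -0.8, 1.0]
finger_gap: 65.0
```

>>> {"op": "carry_out", "data": {
  "commands": [
    [[65, 0, 0, -40, 0, 0, 0], [65, 0, 0, -80, 0, 0, 0], [65, -60, 70, -95, 0, 0, 0], [65, -120, 70, -95, 0, 0, 0], [65, -120, 70, -95, 0, 0, 0]]
  ]
}}

```text
time: 21.52
tool_pos: [518.3, -117.7, 291.5]
tcp_rot: [179.4, -29.9, 43.3]
ft_force: [0.1, -0.3, 0.1]
finger_gap: 65.1
```

```bash
python3 - <<'E'
from h import *
from bench import viewer
show([])
C=viewer.calibration("wrist"); im=viewer.snapshot("wrist")[:,:,::-1]
pt=proj(C,T(p0,[[122*s45,-122*s45,5],[0,-65,60]])).round().astype(int); print(pt)
cv2.imwrite("pics/w7full.png",im)
def crop(u,v,h,f):
    u=int(np.clip(u,h,560-h)); v=int(np.clip(v,h,420-h)); print("off",u-h,v-h,"x",f); return cv2.resize(im[v-h:v+h,u-h:u+h],(400,400),interpolation=cv2.INTER_CUBIC)
cv2.imwrite("pics/w7.png",np.hstack([crop(*pt[0],40,5),crop(*pt[1],100,2)]))
E
```

```text
t 21.525 j [-37. -16. 108.  30.  83.   7.] tcp [ 518.3 -117.7  291.5] F [ 0.1 -0.3  0.1] gap 65.1
[[298  75]
 [271 189]]
off 258 35 x 5
off 171 89 x 2
```

View pics/w7.png

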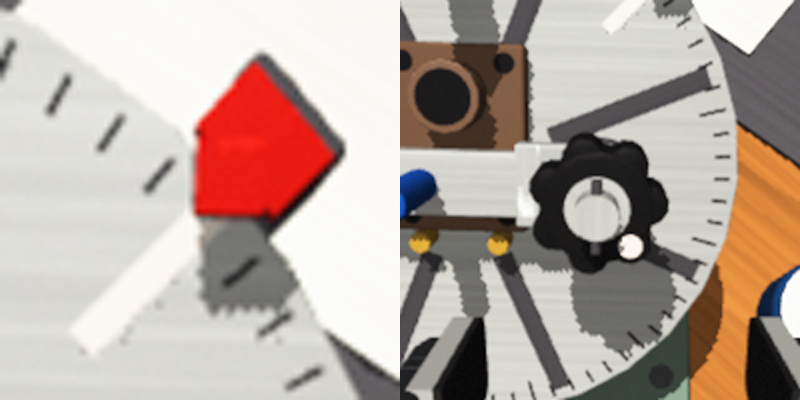

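```bash
python3 - <<'E'
from h import *
from bench import viewer
C=viewer.calibration("wrist")
obs=np.array([[274.4,103.4],[297,78.4],[269.5,195]]); L2=np.array([299.4,79.4])
def model(v):
    p,q=v[:3],v[3]
    return proj(C,np.vstack([T(p,[93*s45,-93*s45,0],q),T(p,[122*s45,-122*s45,11]),T(p,[0,-65,84],q)]))
def line(v):
    a,b=proj(C,T(v[:3],[[93*s45,-93*s45,0],[127*s45,-127*s45,0]],v[3])); d=(b-a)/np.linalg.norm(b-a); w=L2-a
    return d[0]*w[1]-d[1]*w[0]
for sg in (.01,.1):
    f=lambda v:np.r_[(model(v)-obs).ravel(),line(v),(v[:2]-p0[:2])/3,(v[2]-p0[2])/sg]
    o=least_squares(f,[*p0,0]); print(sg,o.x.round(3),o.fun.round(1))
m=model([*p0,0]);print(m.round(1))
th=-2.4
D=lambda th,z:proj(C,T(p0,[20*np.cos(th),-65+20*np.sin(th),z])).round(1)
print("dot seen",171+230/2,89+246/2,[(t,D(t,70)) for t in (-2.0,-2.2,-2.4)])
E
```

```text
0.01 [ 5.38939e+02 -2.58800e+00  7.35000e-01 -6.00000e-03] [-0.2 -1.1  1.8 -3.2 -0.4  3.8  1.8 -0.5 -0.5 -0.7]
0.1 [ 5.39087e+02 -2.38300e+00  7.30000e-01 -3.00000e-03] [-0.1 -1.2  2.2 -3.  -0.8  3.7  1.7 -0.5 -0.4 -0.1]
[[273.4  99.3]
 [298.2  72.3]
 [269.7 194.6]]
dot seen 286.0 212.0 [(-2.0, array([[295.4, 201.5]])), (-2.2, array([[292.5, 206.1]])), (-2.4, array([[288.7, 210. ]]))]
```

The table angle comes out between -0.006 and -0.003 rad. The knob reads about 2.4 and the strap is home. The gripper is clear, so I'm handing in.

```bash
python3 -c "
from bench import r
print(r.hand_in())"
```

```text
the job is handed in; nothing more can be done
None
```

The job is handed in at about 21.5 s of robot time. My last checks showed everything in place, but the hand-in gives no verdict.

**What I did**
- I turned the table by its handle and swung the strap home against its stop.
- I backed the knob off about 95° and let go so it could drop. A light press then met resistance, so it was seated.
- I ran the knob forwards until the wrist torque showed the stop, at about 0.34 N m.
- The camera then showed the table about 0.058 rad past the pointer, so I went back to the handle and corrected it.

**Last checks**

| Item | Reading | Required |
|---|---|---|
| Table angle | about -0.005 rad, uncertain by about 0.02 | within ±0.07 |
| Strap | 0.006 rad when pushed against its stop; still looks home | above -0.06 |
| Knob | white dot at about 2.4 rad, head low on the thread | above 2.2 |
| Robot | gripper open and clear, force about 0 | touching nothing |

**Disagreements**
- **Positioner's turn:** my first fit from the top camera differed from the wrist-camera fits by about 0.03 rad, which is why the table needed the second turn. I went with the wrist camera.
- **Knob drop:** the picture taken after letting go could not settle by itself that the knob had dropped. The resistance to the press and the final low position are the better evidence.
- **Other things on the bench:** I saw nothing disturbed in the pictures, but I did not measure their positions again.

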